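# Unfold the crank and clamp the specimen

## Task

The crank handle of the small specimen vise is folded down on its arm. Swing the handle fully upright to its stop without forcing its hinge, then crank clockwise (seen from above) until the jaw grips the resin block snugly, firm but gentle (about 15 N) so that it does not crack, and let go, leaving the handle upright and the other things on the bench alone.

Things in the scene. Friction and masses are not known exactly. Their poses are not given: they have to be found in the camera images.
- vise: Specimen vise screwed to the bench: grey base plate 100 x 250 x 12 mm, white gear housing 84 x 88 mm, top 70 mm high. Origin at bench height under the crank axis; y runs from the housing to the moving jaw, the block and the fixed jaw. The fixed jaw (70 mm wide, top 58 mm high) is screwed down anew for each job, its face 135 to 145 mm from the origin along y; it is not measured
- crank_axis (a point): Point on the vertical crank axis of the vise, 112 mm above the bench, level with the handle's hinge. Axes as the vise's
- handle_hinge (a point): Horizontal hinge of the folding handle at the outer end of the crank arm, 75 mm from the crank axis, 112 mm above the bench; it travels round with the crank. The steel arm (14 mm wide, 9 mm thick, its top 8 mm below the hinge) runs from the axis to here; the hub under it is 22 mm in diameter
- handle_tip (a point): Free end of the handle, a black round bar 15 mm in diameter (17 mm at the tip) and 64 mm long from hinge to tip. Folded it lies on the arm, tip towards the crank axis; upright the tip is straight above the hinge
- handle (a joint): Fold angle of the handle: 0 folded flat inwards on the arm, grows as the tip swings up in the plane of arm and axis, stop at 1.571 (upright). Stiff friction hinge (0.12 N m) that stays where it is left. The stop is slightly springy: a firm push goes some hundredths of a radian past it and comes back; more than 0.13 past it strains the hinge
- crank (a joint): Crank angle: grows clockwise seen from above, 0 when the arm points along the vise's y, end stop 4.0. Even friction of 0.45 N m (6 N at the handle); it stays where it is left, also under clamping load. Each radian moves the jaw 14 mm towards the block, which it begins to squeeze somewhere between 2.7 and 3.6. Each newton at the handle beyond the friction puts about 5 N on the block
- jaw: Moving jaw driven by the crank along the vise's y: a dark steel slide carrying in front of it, on springs, an aluminium plate 64 mm wide, 6 mm thick, 13 to 55 mm above the bench. The plate's gripping face lies 60 mm from the jaw's origin along y and yields 1 mm for each 8 N (6 mm at most). Origin: under the crank axis at bench height when the crank is at 0; it moves with the jaw
- block: Resin-embedded specimen block, amber, 40 mm across, 36 mm along the vise, 30 mm high, 80 g, lying loose on the base plate (12 mm above the bench) between the jaws; the moving jaw pushes it along until it meets the fixed jaw. Origin: centre of its underside. A grip of 8 to 30 N is right; above 45 N it cracks
- dropper: Dropper bottle, amber, 32 mm in diameter, 75 mm high, standing near the vise; leave alone. Origin: centre of its underside
- dish: Shallow white dish, 80 mm in diameter, 16 mm high, near the vise; leave alone. Origin: centre of its underside
- slidebox: Grey closed slide box 85 x 45 x 28 mm near the vise; leave alone. Origin: centre of its underside
Mind the look-alikes: they are no part of the job. Leave any blue look-alike of the block alone.

How it is judged:
On the way, in this order (a step that is already met when the one before it is completed fails the run):
1. the handle is swung fully upright (value of joint handle above 1.49 rad), for 0.2 s.
2. the jaw grips the block (contact force between jaw and block above 8 N and value of joint handle above 1.49 rad), for 0.2 s.
At the end, for the whole second after the job is handed in: The handle is upright (fold angle above 1.49 rad), the jaw presses the block with 8 to 30 N, and crank and block are at rest (all of step 2 and contact force between jaw and block below 30 N and velocity of joint crank between -0.03 and 0.03 rad/s and linear speed of block below 0.01 m/s); the robot touches nothing.
It fails at once if the crank is turned (jaw moved over 7 mm) before the handle is unfolded (distance of jaw from where it was at the start of the episode above 0.007 m and value of joint handle below 1.3 rad).
It fails at once if the handle is forced more than 0.13 rad past its stop (value of joint handle above 1.7 rad).
It fails at once if the block is squeezed with more than 45 N and cracks (contact force between jaw and block above 45 N).
It fails at once if a bystander is shifted by more than 20 mm or the dropper bottle is tipped (distance of any of dropper, dish, slidebox from where it was at the start of the episode above 0.02 m or angle between dropper's own z axis and vertical above 0.4 rad).
It also fails if it takes over 72 s, if anything falls off the work surface, if the arm or the gripper's body presses on something with over 40 N, if the wrist force passes 120 N, or if a joint passes its speed limit or range.

## Robot

A 6-joint arm with a two-finger parallel gripper is mounted at the origin on the work surface. World frame = base frame: x ahead of the robot, y to its left, z up, the work surface at z = 0. Lengths are in m, angles in rad, forces in N, time in s.
With the tool pointing down it reaches from about 0.25 to 0.775 m from the base axis. Payload 4 kg.
Tool frame: the origin (TCP) lies midway between the tips of the shut fingers; the grasp point (between the pads) lies 19 mm behind it; z points along the fingers, y is the direction in which the jaws open and shut (so a half turn about z gives the same grasp; the last joint's range is limited). The gripper opens to 85 mm and grips with 20 to 120 N. Pads are 22 mm wide; open, the fingers measure 114 mm over their backs; the gripper's body (76 mm by 85 mm) begins 54 mm behind the grasp point. The pads swing forward as they close: fully open they stand 13 mm farther back than shut.
Start: joints at [-1.223, 0.087, 1.371, -0, 1.684, -0.103], TCP at [0.24, -0.495, 0.201] pointing down, gripper open.
Joint ranges: [-3.1, 3.1], [-0.76, 2.03], [0.27, 2.55], [-1.08, 4.22], [0.17, 2.65], [-2.57, 2.57]. Speed limits (rad/s): [2.79, 2.79, 3.14, 3.14, 3.14, 3.14].

## Interface

Orientations are given as a unit quaternion [w, x, y, z].
In Python, from bench import manip gives the robot as it stands.
- The arm moves only by the tool apply_moves, never from a script. Its argument "rows" is text: rows parted by semicolons, each of 5 numbers parted by spaces: the shift along the world's x, y, z in mm, then the turn about the world's z in degrees, then the closure, from 0 (fully open) to 1 (shut). A call has 1 to 20 rows; each row is the pose to reach, as a shift and turn from the pose commanded when the call began; what a row does not reach only later rows make up. A row lasts 1/12 s, in which the tool goes at most 41.7 mm and 7.16 degrees, less where a joint would pass 70% of its speed; a pose out of reach is approached as far as the arm can. A call with a gripper value outside its range is refused whole. The fingers move at their own pace and stop on an object; "newtons" is the grip in N (left out, the last holds). Time passes only in rows, so rows that repeat a pose let the fingers close. It gives the time, the measured TCP pose, the force and the opening at its end, in the units of the state.
- manip.state(): the state, without advancing time (a new reading comes with each control period).
- manip.grab_frame(name): name is "scene" or "top" or "wrist"; returns the picture (480x640x3 uint8, red, green, blue); there is no depth.
- manip.camera_params(name): a dict with "fx", "fy", "cx", "cy" (pixels), "dist_coeffs" ([k1, k2, p1, p2, k3] as OpenCV has them; the pictures are not rectified), "rvec" (rotation vector, rad) and "tvec" (3), from world to camera coordinates, as OpenCV has them. Camera axes: x right, y down, z forward; pixel columns grow to the right and rows downward; lengths in m; the calibration is good to about 2 mm. A picture is of the moment at which its call begins: read the wrist's pose just before it. camera_params takes no time and is no camera call; for the wrist camera it gives the pose at the moment of the call.
- manip.job_done(): hands the job in, once; it reports no verdict.
The state is a dict: "t": time; "qpos": joint angles; "dq": joint speeds; "tau": joint torques, N m; "tool_pos": TCP position; "orientation": TCP orientation; "ft_force": force on the tool from outside, world axes, zero at the start; "wrist_torque": the same for the moment, N m; "finger_gap": finger opening in m.
Only numpy, scipy, OpenCV 4.12 (cv2) and the standard library are available. Lean on these libraries where they do the work, as an engineer would, in place of code of your own. Each camera call takes 0.05 s, during which the arm holds its last target. There are 200 camera calls.

## Working session

There is one attempt and no reset: what is moved stays moved. The work goes in short steps, Python scripts to look and compute and a tool call to move; the robot and the scene stay as the last step left them, time stands still between calls to the robot, and variables do not carry over. Pictures are saved under pics/ and viewed, about 8 in all and at most 12, crops included, and the job is handed in when it is done.

Besides the shell and the picture viewer there is one more tool, called after "Emit:" by a JSON object that holds its "name" and its "arguments". apply_moves: Moves the arm, as the interface text tells. Its arguments: {"type":"object","properties":{"rows":{"type":"string"},"newtons":{"type":"number"}},"required":["rows"]}

```bash
mkdir -p pics; ls
cat > h.py <<'E'
import numpy as np, cv2
from bench import manip
def ray(cam,px,P=None):
    P=P or manip.camera_params(cam)
    K=np.array([[P['fx'],0,P['cx']],[0,P['fy'],P['cy']],[0,0,1.]])
    u=cv2.undistortPoints(np.array([[px]],float),K,np.array(P['dist_coeffs'])).ravel()
    R=cv2.Rodrigues(np.array(P['rvec'],float))[0];t=np.array(P['tvec'],float).ravel()
    d=R.T@np.array([u[0],u[1],1]);return -R.T@t,d/np.linalg.norm(d)
def onz(cam,px,z,P=None):
    o,d=ray(cam,px,P);return o+d*(z-o[2])/d[2]
def proj(cam,pts,P=None):
    P=P or manip.camera_params(cam)
    K=np.array([[P['fx'],0,P['cx']],[0,P['fy'],P['cy']],[0,0,1.]])
    return cv2.projectPoints(np.array(pts,float).reshape(-1,1,3),np.array(P['rvec'],float),np.array(P['tvec'],float),K,np.array(P['dist_coeffs']))[0].reshape(-1,2)
def snap(cam,name):
    im=manip.grab_frame(cam);cv2.imwrite(f'pics/{name}.png',cv2.cvtColor(im,cv2.COLOR_RGB2BGR));return im
E
python3 - <<'E'
from h import *
for c in('top','scene'):
    snap(c,c+'0');P=manip.camera_params(c);print(c,P['fx'],ray(c,(320,240)))
print(manip.state())
E
```

```text
pics
top 623.680830715457 (array([ 0.37270494, -0.02176215,  1.09422438]), array([ 0.17920137, -0.03042089, -0.98334197]))
scene 435.44964412216086 (array([ 0.95098766, -0.29162484,  0.57232295]), array([-0.58178973,  0.39970138, -0.70834986]))
{'t': 0.1, 'qpos': array([-1.22308269e+00,  8.79301575e-02,  1.37215416e+00, -4.28352154e-05,
        1.68359265e+00, -1.03079930e-01]), 'dq': array([-6.72319318e-04,  6.93826822e-05, -4.25676755e-03,  9.47071623e-05,
        2.39768963e-03, -1.44236344e-03]), 'tau': array([ 1.26004736e-03, -3.53016365e+01, -3.14218462e+01, -2.66093639e-04,
        7.97107728e-03, -3.60149636e-05]), 'tool_pos': array([ 0.23943713, -0.49456594,  0.20020353]), 'orientation': array([-1.03177342e-03,  9.74705510e-01,  2.23490678e-01, -1.48280684e-04]), 'ft_force': array([0.38863489, 0.72099217, 0.43375443]), 'wrist_torque': array([-0.01323964,  0.05669045,  0.0152828 ]), 'finger_gap': 0.08535609555926824}
```

View pics/top0.png

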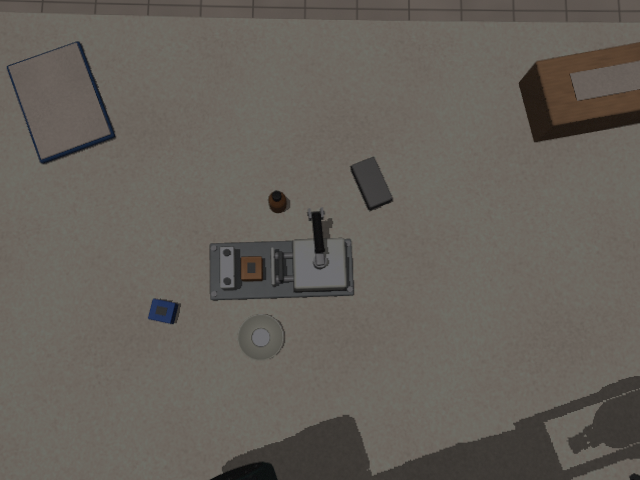

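View pics/scene0.png

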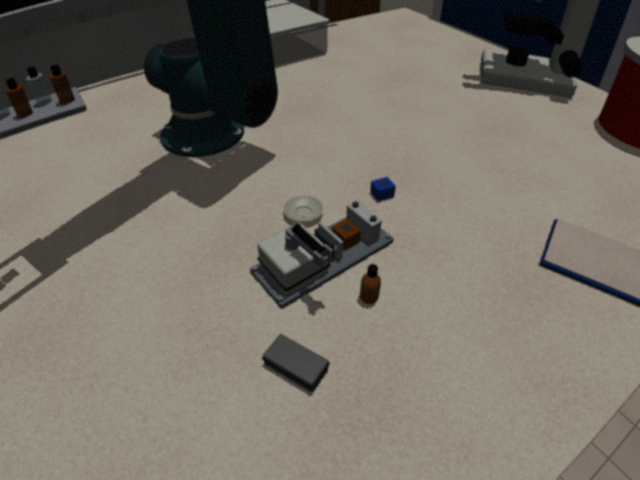

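The top view shows the vise lying with its y to image-left, the crank hub near (320,262), and the arm pointing image-up with the folded handle along it, hinge near (316,212). The dropper is at (277,202), the slide box at (371,183) and the dish at (261,337); a blue look-alike sits at (163,311). Next I'll measure these.

Run:
```python
from h import *
im=cv2.imread('pics/top0.png')
c=im[150:360,140:420];cv2.imwrite('pics/crop_top.png',cv2.resize(c,None,fx=2.85,fy=2.85,interpolation=cv2.INTER_CUBIC))
P=manip.camera_params('top')
f=lambda p,z:onz('top',p,z,P).round(4)
cs=[f(p,.012) for p in((210,244),(350,240),(354,294),(212,299))]
print(cs,[np.linalg.norm(cs[i]-cs[(i+1)%4]).round(4) for i in range(4)])
print('hub',f((321,263),.104),'hinge',f((316,214),.112))
print('dropper',f((277,203),.04),'slidebox',f((371,183),.028),'dish',f((261,337),.01))
```

```text
[array([0.56  , 0.1381, 0.012 ]), array([ 0.5707, -0.1082,  0.012 ]), array([ 0.4755, -0.115 ,  0.012 ]), array([0.4636, 0.1307, 0.012 ])] [np.float64(0.2465), np.float64(0.0954), np.float64(0.246), np.float64(0.0967)]
hub [ 0.5157 -0.0543  0.104 ] hinge [ 0.5942 -0.0453  0.112 ]
dropper [0.629  0.0208 0.04  ] slidebox [ 0.6707 -0.144   0.028 ] dish [0.3998 0.0445 0.01  ]
```

View pics/crop_top.png

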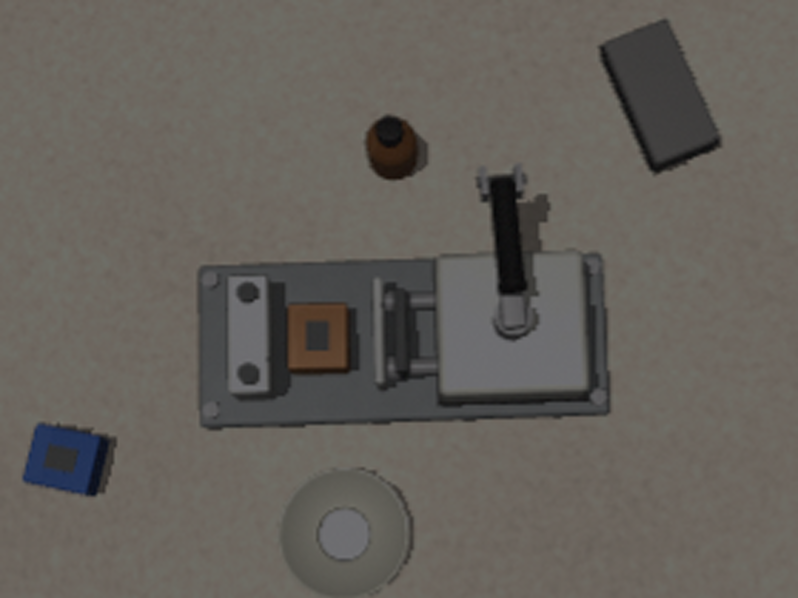

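The plate measures 246 x 96 mm against the given 250 x 100. The hub-to-hinge distance is about 76 mm against 75. The vise y axis is turned about +2.7°, the arm points at about +6.6° in the world, and the crank is at about 1.50 rad. I'll go above the handle with the jaw axis tangential to the arm. I'm choosing the half-turn yaw so that joint 6 has room for the cranking.

Emit:
{"name": "apply_moves", "arguments": {"rows": "0 0 60 10 0.3;315 445 60 140 0.3;315 445 60 140 0.3;315 445 60 140 0.3;315 445 60 140 0.3;315 445 60 140 0.3;315 445 60 140 0.3;315 445 60 140 0.3;315 445 60 140 0.3;315 445 60 140 0.3;315 445 60 140 0.3;315 445 60 140 0.3;315 445 60 140 0.3;315 445 60 140 0.3;315 445 60 140 0.3;315 445 60 140 0.3;315 445 60 140 0.3;315 445 60 140 0.3;315 445 60 140 0.3;315 445 60 140 0.3", "newtons": 20}}

```text
t: 1.77
tool_pos: [0.5544, -0.0499, 0.2605]
orientation: [-0.001, 0.121, 0.993, 0.0]
ft_force: [0.3, -0.6, -0.4]
finger_gap: 0.0595
```

Emit:
{"name": "apply_moves", "arguments": {"rows": "0 0 0 21 0.45;0 0 0 21 0.45;0 0 0 21 0.45;0 0 0 21 0.45;0 0 0 21 0.45"}}

```text
t: 2.18
tool_pos: [0.5544, -0.05, 0.2608]
orientation: [-0.001, -0.058, 0.998, 0.0]
ft_force: [0.0, 0.5, 0.0]
finger_gap: 0.0468
```

Run:
```python
from h import *
import pickle
s=manip.state();P=manip.camera_params('wrist');pickle.dump(P,open('w1.pkl','wb'))
snap('wrist','w1');print(s['t'],s['tool_pos'],s['orientation'],s['qpos'],s['finger_gap'],s['ft_force'])
Q=s['orientation'];print('yaw toolx',np.degrees(2*np.arctan2(Q[2],Q[1])))
print(ray('wrist',(320,240),P))
print(proj('wrist',[[.5187,-.054,.104],[.5942,-.0453,.112]],P))
```

```text
2.1833 [ 0.55442882 -0.05002546  0.26077894] [-5.09411067e-04 -5.80747527e-02  9.98312090e-01  1.86224262e-04] [-1.91904861e-01  9.94713093e-02  1.24072990e+00  1.11782523e-04
  1.80247074e+00 -1.87889049e+00] 0.04680417495503041 [0.01721676 0.53856283 0.04773576]
yaw toolx 186.6586239096695
(array([ 0.48253296, -0.05772193,  0.43446792]), array([ 0.29884334,  0.01478765, -0.9541876 ]))
[[326.60049974 169.69024835]
 [326.55608798 251.54593552]]
```

View pics/w1.png

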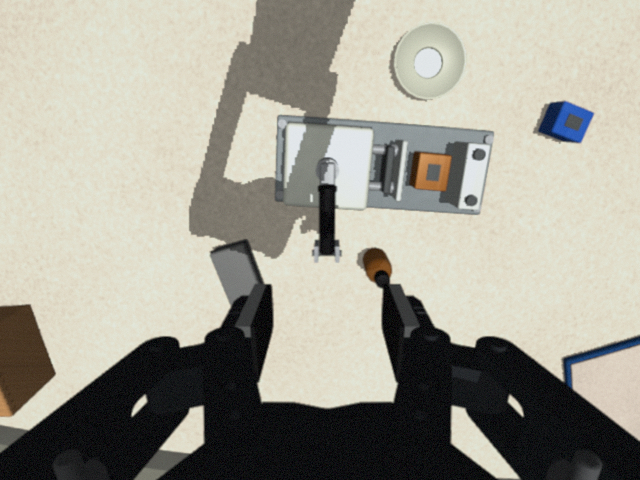

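The wrist view agrees with the estimate: hub about (327,168), bracket and hinge about (327,252), handle bar x≈327 between rows 186 and 255. Next, a blob measurement of the black bar.

Run:
```python
from h import *
import pickle
P=pickle.load(open('w1.pkl','rb'))
im=cv2.imread('pics/w1.png').max(2)
m=(im<45).astype(np.uint8);m[270:]=0;m[:,:300]=0;m[:,350:]=0
n,l,st,c=cv2.connectedComponentsWithStats(m);i=1+st[1:,4].argmax()
print(st[i],c[i]);ys,xs=np.where(l==i)
for r in (190,205,220,235,248):
    x=xs[ys==r];print(r,x.min(),x.max(),onz('wrist',(x.mean(),r),.112,P).round(4))
a=onz('wrist',(327.,ys.min()),.112,P);print('tip end',a)
b=onz('wrist',(327.,ys.max()),.112,P);print('hinge end',b, np.linalg.norm(a-b))
S=onz('top',(315.8,214.2),.112);H=onz('top',(320.7,261.2),.104);print('top hinge',S,'hub',H)
print('wrist hinge',onz('wrist',(327,251.5),.112,P),'hub',onz('wrist',(327,169),.104,P))
```

```text
[319 185  17  70 987] [326.56838906 218.74974671]
190 319 334 [ 0.5359 -0.0521  0.112 ]
205 320 333 [ 0.5496 -0.0505  0.112 ]
220 320 333 [ 0.5636 -0.0489  0.112 ]
235 320 333 [ 0.578  -0.0472  0.112 ]
248 320 333 [ 0.5907 -0.0458  0.112 ]
tip end [ 0.53135906 -0.05216344  0.112     ]
hinge end [ 0.59659962 -0.04459849  0.112     ] 0.06567768871085287
top hinge [ 0.59390702 -0.04501706  0.112     ] hub [ 0.51862005 -0.05380631  0.104     ]
wrist hinge [ 0.5941058  -0.04488766  0.112     ] hub [ 0.51803784 -0.05371067  0.104     ]
```

Emit:
{"name": "apply_moves", "arguments": {"rows": "-10 -1 -30 0 0.55;-10 -1 -60 0 0.55;-10 -1 -90 0 0.55;-10 -1 -115 0 0.55;-10 -1 -135 0 0.55;-10 -1 -150 0 0.55;-10 -1 -160 0 0.55;-10 -1 -160 0 0.55;-10 -1 -160 0 0.7;-10 -1 -160 0 0.8;-10 -1 -160 0 0.9;-10 -1 -160 0 1;-10 -1 -160 0 1;-10 -1 -160 0 1;-10 -1 -160 0 1;-10 -1 -160 0 1", "newtons": 20}}

```text
t: 3.57
tool_pos: [0.5447, -0.0511, 0.1015]
orientation: [0.0, -0.06, 0.998, 0.0]
ft_force: [-0.9, -0.5, -0.8]
finger_gap: 0.0
```

The fingers shut fully, so they missed the bar. I'll look.

Run:
```python
from h import *
w=snap('wrist','w2');s=snap('scene','s2')
a=cv2.cvtColor(w[100:480,160:500],cv2.COLOR_RGB2BGR)
b=cv2.resize(cv2.cvtColor(s[180:310,230:400],cv2.COLOR_RGB2BGR),(458,350),interpolation=cv2.INTER_CUBIC)
o=np.zeros((380,800,3),np.uint8);o[:,:340]=a;o[:350,342:800]=b;cv2.imwrite('pics/c2.png',o)
print(manip.state())
```

```text
{'t': 3.6667, 'qpos': array([-1.97212834e-01,  1.21568527e-01,  1.53293846e+00,  1.02526369e-04,
        1.48711321e+00, -1.88720345e+00]), 'dq': array([-0.00035008,  0.00135284,  0.00170545,  0.00191745, -0.00054581,
       -0.00038955]), 'tau': array([ 1.05204443e-03, -3.55853498e+01, -3.02476609e+01,  6.61918648e-05,
        2.00265440e-04,  2.15752425e-04]), 'tool_pos': array([ 0.54462132, -0.05106501,  0.1013491 ]), 'orientation': array([-3.46236942e-07, -5.95575914e-02,  9.98224870e-01,  5.29067474e-05]), 'ft_force': array([-0.61895605, -0.48426497,  0.33564996]), 'wrist_torque': array([0.04025586, 0.01002383, 0.0468684 ]), 'finger_gap': -9.587068937896883e-05}
```

View pics/c2.png

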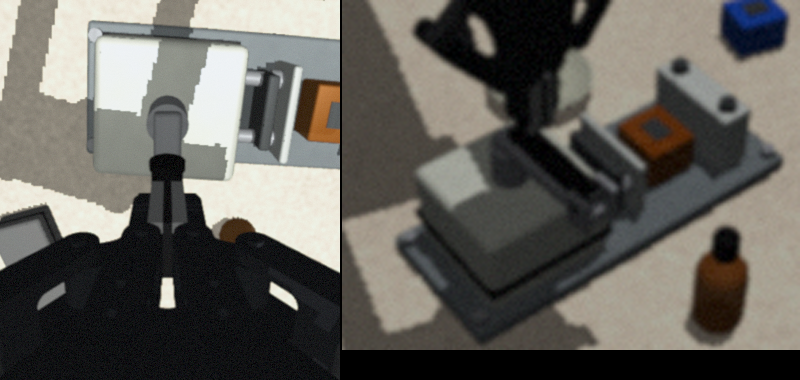

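Run:
```python
from h import *
pts=[[.5446,-.0511,.1013],[.5446,-.0511,.120],[.5446,-.0511,.112],[.594,-.0452,.112],[.5305,-.0523,.112],[.5195,-.0538,.104]]
for c in('scene','wrist'): print(c,proj(c,pts).round(1).tolist())
a=cv2.imread('pics/s2.png')[195:270,255:360];a=cv2.convertScaleAbs(a,alpha=1.6,beta=25)
b=cv2.imread('pics/w2.png')[220:340,260:400];b=cv2.convertScaleAbs(b,alpha=1.6,beta=25)
o=np.zeros((540,800,3),np.uint8);o[:286,:400]=cv2.resize(a,(400,286),interpolation=cv2.INTER_CUBIC);o[:343,400:]=cv2.resize(b,(400,343),interpolation=cv2.INTER_CUBIC);cv2.imwrite('pics/c3.png',o[:350])
```

```text
scene [[299.2, 239.2], [298.8, 230.3], [298.9, 234.2], [320.7, 252.2], [293.3, 229.2], [289.0, 229.2]]
wrist [[325.8, 272.9], [325.7, 288.3], [325.7, 281.4], [325.9, 366.7], [326.7, 254.2], [326.3, 227.5]]
```

View pics/c3.png

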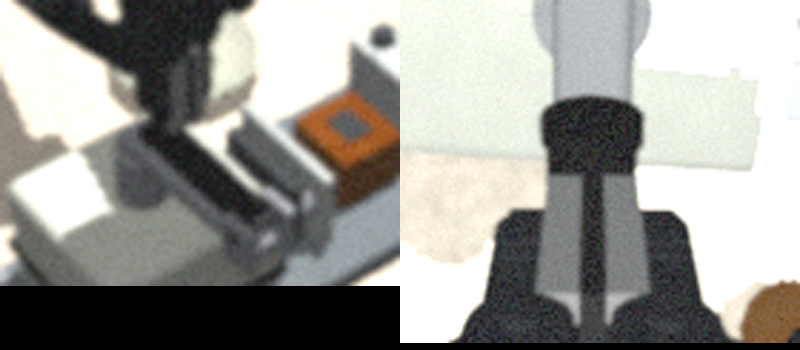

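Run:
```python
from h import *
import pickle
P=pickle.load(open('w1.pkl','rb'));print(P['fx'])
t=np.array([.5544,-.0500,.2608]);a=np.radians(6.66)
X=np.array([np.cos(a),np.sin(a),0]);Y=np.array([-np.sin(a),np.cos(a),0])
for dz in (0,.005,.01,.02,.03,.04):
  for dx in(-.011,0): print(dz,dx,proj('wrist',[t+Y*.0234+X*dx+[0,0,dz],t-Y*.0234+X*dx+[0,0,dz]],P).round(0).tolist())
```

```text
360.18186216885886
0 -0.011 [[372.0, 253.0], [280.0, 253.0]]
0 0 [[371.0, 273.0], [281.0, 273.0]]
0.005 -0.011 [[373.0, 256.0], [279.0, 256.0]]
0.005 0 [[372.0, 277.0], [280.0, 277.0]]
0.01 -0.011 [[374.0, 260.0], [278.0, 260.0]]
0.01 0 [[373.0, 281.0], [278.0, 281.0]]
0.02 -0.011 [[377.0, 267.0], [275.0, 268.0]]
0.02 0 [[376.0, 289.0], [276.0, 289.0]]
0.03 -0.011 [[380.0, 276.0], [271.0, 276.0]]
0.03 0 [[379.0, 299.0], [273.0, 299.0]]
0.04 -0.011 [[383.0, 286.0], [268.0, 286.0]]
0.04 0 [[382.0, 310.0], [269.0, 310.0]]
```

The pictures disagree with a tip at TCP height: the shut fingers stand just above the bar, with pad ends about 25 mm higher than the reported TCP. I'll open, go 22 mm lower (nominally still clear of the housing at 70 mm) and close again.

Emit:
{"name": "apply_moves", "arguments": {"rows": "0 0 5 0 0.55;0 0 5 0 0.55;0 0 5 0 0.55;0 0 5 0 0.55;0 0 -5 0 0.55;0 0 -15 0 0.55;0 0 -22 0 0.55;0 0 -22 0 0.55;0 0 -22 0 0.7;0 0 -22 0 0.8;0 0 -22 0 0.9;0 0 -22 0 1;0 0 -22 0 1;0 0 -22 0 1;0 0 -22 0 1;0 0 -22 0 1", "newtons": 20}}

```text
t: 5.0
tool_pos: [0.5447, -0.0513, 0.0795]
orientation: [0.0, -0.059, 0.998, -0.0]
ft_force: [1.1, -1.1, -1.2]
finger_gap: 0.014
```

Run:
```python
from h import *
s=manip.state();print(s['t'],s['tool_pos'],s['finger_gap'],s['ft_force'],s['wrist_torque'])
snap('scene','s3');snap('wrist','w3')
a=cv2.imread('pics/s3.png')[195:270,255:360];a=cv2.convertScaleAbs(a,alpha=1.6,beta=25)
b=cv2.imread('pics/w3.png')[200:320,260:400];b=cv2.convertScaleAbs(b,alpha=1.6,beta=25)
o=np.zeros((350,800,3),np.uint8);o[:286,:400]=cv2.resize(a,(400,286),interpolation=cv2.INTER_CUBIC);o[:343,400:]=cv2.resize(b,(400,343),interpolation=cv2.INTER_CUBIC);cv2.imwrite('pics/c4.png',o)
```

```text
5.0 [ 0.54474062 -0.0512717   0.07949412] 0.01399562874934798 [ 1.0630118  -1.08564275 -1.21904355] [-0.22155483 -0.07543102 -0.11872642]
```

View pics/c4.png

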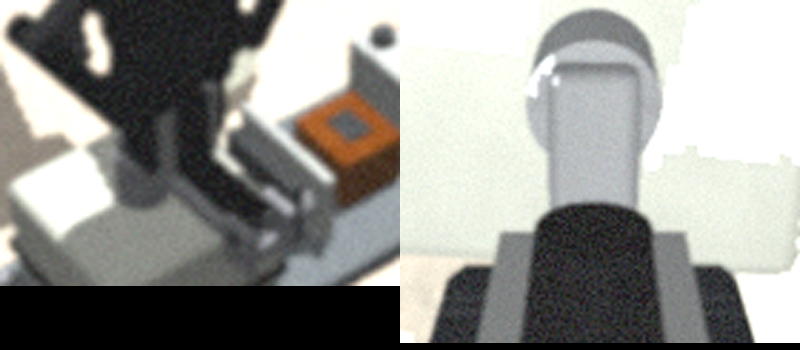

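The bar (about 15 mm) is now between the pads, at the pad ends. I'll swing it up along the 50 mm arc, first to about 40°.

Emit:
{"name": "apply_moves", "arguments": {"rows": "0 0 4.4 0 1;1 0 8.7 0 1;2 0 13 0 1;3 0.3 17 0 1;5 0.5 21 0 1;6.7 0.8 25 0 1;9 1 28.7 0 1;11.6 1.3 32 0 1;11.6 1.3 32 0 1"}}

```text
t: 5.85
tool_pos: [0.5567, -0.0498, 0.1125]
orientation: [0.0, -0.06, 0.998, -0.0]
ft_force: [1.5, -3.6, -2.5]
finger_gap: 0.0139
```

Emit:
{"name": "apply_moves", "arguments": {"rows": "3 0.3 3.2 0 1;6.2 0.7 6.2 0 1;9.5 1.1 8.9 0 1;13 1.5 11.2 0 1;17 2 13.2 0 1;21 2.4 14.9 0 1;25 2.9 16.2 0 1;29.4 3.4 17.1 0 1;29.4 3.4 17.1 0 1"}}

```text
t: 6.6
tool_pos: [0.588, -0.0455, 0.1298]
orientation: [0.002, -0.06, 0.998, 0.001]
ft_force: [0.7, 0.3, 0.4]
finger_gap: -0.0001
```

Emit:
{"name": "apply_moves", "arguments": {"rows": "4 0.5 0.6 0 1;7 0.8 0.8 0 1;9 1 0.8 0 1;9 1 0.8 0 1"}}

```text
t: 6.93
tool_pos: [0.5952, -0.045, 0.1294]
orientation: [0.0, -0.06, 0.998, 0.0]
ft_force: [-0.3, 0.1, -0.6]
finger_gap: -0.0001
```

The bar slipped out past the pad ends partway. I'll raise, open and look.

Emit:
{"name": "apply_moves", "arguments": {"rows": "0 0 30 0 1;0 0 60 0 1;0 0 80 0 0.5;0 0 80 0 0.5;0 0 80 0 0.5"}}

```text
t: 7.35
tool_pos: [0.5955, -0.0454, 0.2111]
orientation: [0.002, -0.06, 0.998, -0.0]
ft_force: [1.1, -0.1, -0.2]
finger_gap: 0.0359
```

Run:
```python
from h import *
import pickle
s=manip.state();P=manip.camera_params('wrist');pickle.dump(P,open('w4.pkl','wb'));print(s['t'],s['tool_pos'],s['finger_gap'])
snap('scene','s4');snap('wrist','w4')
X=np.array([.9934,.1144,0]);H=np.array([.594,-.0452,.112])
for th in(0,30,45,60,75,90):
    T=H-.064*X*np.cos(np.radians(th))+[0,0,.064*np.sin(np.radians(th))];print(th,proj('scene',T).round(0),proj('wrist',T,P).round(0))
print(proj('scene',H),proj('wrist',H,P))
a=cv2.imread('pics/s4.png')[190:275,255:360];a=cv2.convertScaleAbs(a,alpha=1.6,beta=25)
b=cv2.imread('pics/w4.png')[100:340,180:480];b=cv2.convertScaleAbs(b,alpha=1.3,beta=15)
o=np.zeros((350,800,3),np.uint8);o[:324,:400]=cv2.resize(a,(400,324),interpolation=cv2.INTER_CUBIC);o[:320,400:]=cv2.resize(b,(400,320),interpolation=cv2.INTER_CUBIC);cv2.imwrite('pics/c5.png',o)
```

```text
7.35 [ 0.59547273 -0.04539798  0.21113482] 0.03586858384697129
0 [[293. 229.]] [[327. 137.]]
30 [[296. 216.]] [[327. 152.]]
45 [[300. 213.]] [[327. 170.]]
60 [[306. 212.]] [[327. 194.]]
75 [[313. 215.]] [[327. 221.]]
90 [[321. 220.]] [[327. 248.]]
[[320.65462603 252.16222643]] [[326.89238503 221.73744446]]
```

View pics/c5.png

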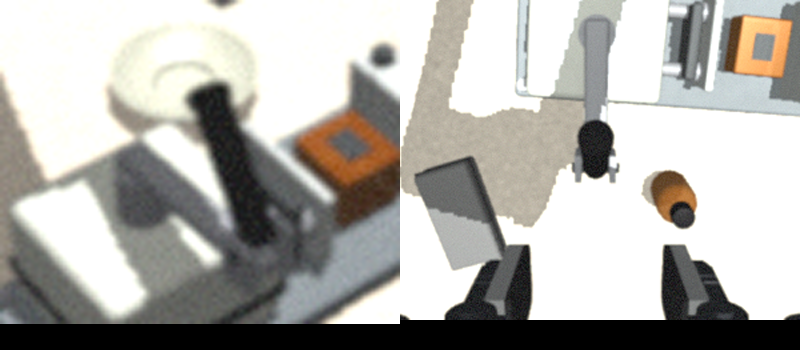

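The handle stands at about 66° (scene tip about (309.6,214.4), wrist tip about (328,201)), and the arm direction is unchanged. I'll regrip deeper, about 45 mm up the bar.

Emit:
{"name": "apply_moves", "arguments": {"rows": "-20 -2 0 0 0.55;-20 -2 -25 0 0.55;-20 -2 -50 0 0.55;-20 -2 -75 0 0.55;-20 -2 -90 0 0.55;-20 -2 -98 0 0.55;-20 -2 -98 0 0.55;-20 -2 -98 0 0.75;-20 -2 -98 0 0.9;-20 -2 -98 0 1;-20 -2 -98 0 1;-20 -2 -98 0 1;-20 -2 -98 0 1", "newtons": 20}}

```text
t: 8.53
tool_pos: [0.5754, -0.0479, 0.1124]
orientation: [0.001, -0.059, 0.998, -0.001]
ft_force: [0.7, -2.2, 0.6]
finger_gap: 0.0141
```

Emit:
{"name": "apply_moves", "arguments": {"rows": "3 0.3 1.2 0 1;6 0.7 2.2 0 1;9 1 3 0 1;12 1.4 3.6 0 1;14 1.6 3.8 0 1;14 1.6 3.8 0 1"}}

```text
t: 9.03
tool_pos: [0.5863, -0.0466, 0.1148]
orientation: [-0.003, -0.059, 0.998, -0.001]
ft_force: [-6.4, -2.1, 2.7]
finger_gap: 0.0142
```

Emit:
{"name": "apply_moves", "arguments": {"rows": "1.5 0.2 0 0 1;3 0.3 0.2 0 1;3 0.3 0.2 0 1;3 0.3 0.2 0 1"}}

```text
t: 9.37
tool_pos: [0.5894, -0.0463, 0.1151]
orientation: [-0.003, -0.059, 0.998, -0.0]
ft_force: [-5.7, -3.6, 1.6]
finger_gap: 0.0145
```

Emit:
{"name": "apply_moves", "arguments": {"rows": "1.5 0.2 0 0 1;3 0.3 0.1 0 1;3 0.3 0.1 0 1;3 0.3 0.1 0 1"}}

```text
t: 9.7
tool_pos: [0.5923, -0.046, 0.1153]
orientation: [-0.003, -0.059, 0.998, -0.0]
ft_force: [-5.3, -3.1, 3.2]
finger_gap: 0.0141
```

Emit:
{"name": "apply_moves", "arguments": {"rows": "1 0.1 0 0 1;2 0.2 0 0 1;2 0.2 0 0 1;2 0.2 0 0 1"}}

```text
t: 10.03
tool_pos: [0.5943, -0.0457, 0.1154]
orientation: [-0.003, -0.059, 0.998, -0.0]
ft_force: [-6.4, -3.5, 2.6]
finger_gap: 0.014
```

Emit:
{"name": "apply_moves", "arguments": {"rows": "1 0.1 0 0 1;2 0.2 0 0 1;2 0.2 0 0 1;2 0.2 0 0 1"}}

```text
t: 10.37
tool_pos: [0.5964, -0.0455, 0.1153]
orientation: [-0.003, -0.059, 0.998, -0.0]
ft_force: [-5.5, -3.0, 2.5]
finger_gap: 0.0145
```

Emit:
{"name": "apply_moves", "arguments": {"rows": "1 0.1 0 0 1;1.5 0.2 0 0 1;1.5 0.2 0 0 1"}}

```text
t: 10.62
tool_pos: [0.5978, -0.0454, 0.1153]
orientation: [-0.003, -0.059, 0.998, -0.0]
ft_force: [-5.1, -3.4, 3.0]
finger_gap: 0.0141
```

Run:
```python
from h import *
import pickle
s=manip.state();P=manip.camera_params('wrist');print(s['t'],s['tool_pos'],s['finger_gap'],s['ft_force'],s['wrist_torque'])
snap('scene','s5');snap('wrist','w5')
X=np.array([.9934,.1144,0]);H=np.array([.594,-.0452,.112])
for th in(70,80,90,95):
    f=lambda r:H-r*X*np.cos(np.radians(th))+[0,0,r*np.sin(np.radians(th))];print(th,proj('scene',[f(.064),f(.02)]).round(0).tolist(),proj('wrist',[f(.064),f(.02)],P).round(0).tolist())
print(proj('scene',H),proj('wrist',H,P))
a=cv2.imread('pics/s5.png')[180:275,255:360];a=cv2.convertScaleAbs(a,alpha=1.6,beta=25)
b=cv2.imread('pics/w5.png')[100:340,180:480];b=cv2.convertScaleAbs(b,alpha=1.3,beta=15)
o=np.zeros((362,800,3),np.uint8);o[:362,:400]=cv2.resize(a,(400,362),interpolation=cv2.INTER_CUBIC);o[:320,400:]=cv2.resize(b,(400,320),interpolation=cv2.INTER_CUBIC);cv2.imwrite('pics/c6.png',o)
```

```text
10.6167 [ 0.59777176 -0.04537066  0.11530705] 0.014097024577201706 [-5.1387617  -3.43847872  2.96173507] [-0.58772359  1.19152435 -0.05952737]
70 [[310.0, 214.0], [318.0, 241.0]] [[327.0, 267.0], [327.0, 265.0]]
80 [[315.0, 216.0], [319.0, 241.0]] [[327.0, 299.0], [327.0, 272.0]]
90 [[321.0, 220.0], [321.0, 242.0]] [[327.0, 328.0], [327.0, 279.0]]
95 [[323.0, 222.0], [321.0, 243.0]] [[327.0, 341.0], [327.0, 282.0]]
[[320.65462603 252.16222643]] [[327.02438794 264.02964619]]
```

View pics/c6.png

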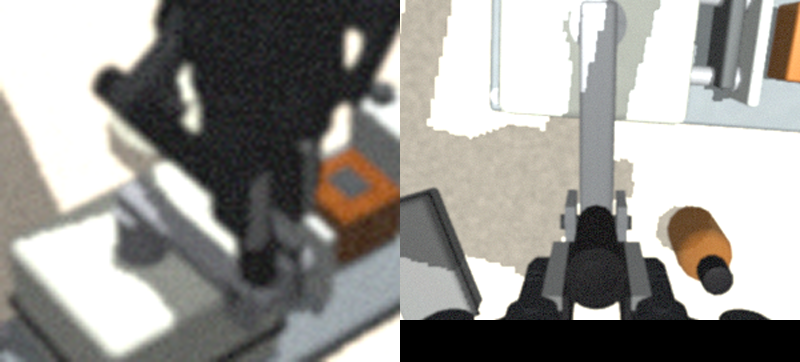

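Wrist tip disc is at about (328,308), between the predictions for 80° (299) and 90° (328), so the handle is at about 83°. I'll push on in small steps.

Emit:
{"name": "apply_moves", "arguments": {"rows": "1.5 0.2 0 0 1;3 0.3 0 0 1;3 0.3 0 0 1;3 0.3 0 0 1"}}

```text
t: 11.05
tool_pos: [0.601, -0.045, 0.1151]
orientation: [-0.003, -0.059, 0.998, -0.0]
ft_force: [-5.3, -3.0, 1.5]
finger_gap: 0.0142
```

Emit:
{"name": "apply_moves", "arguments": {"rows": "1 0.1 0 0 1;2 0.2 0 0 1;2 0.2 0 0 1;2 0.2 0 0 1"}}

```text
t: 11.38
tool_pos: [0.6029, -0.0448, 0.1151]
orientation: [-0.003, -0.059, 0.998, -0.0]
ft_force: [-6.7, -3.5, 2.0]
finger_gap: 0.0139
```

Run:
```python
from h import *
P=manip.camera_params('wrist')
w=snap('wrist','w6')
X=np.array([.9934,.1144,0]);H=np.array([.594,-.0452,.112])
for th in(80,85,90,95):
    f=lambda r,o=0:H-r*X*np.cos(np.radians(th))+[0,0,r*np.sin(np.radians(th))]+o*X*np.sin(np.radians(th));print(th,proj('wrist',[f(.064),f(.064,-.0085),f(.064,.0085)],P).round(1).tolist())
for n in('w5','w6'):
    g=cv2.imread(f'pics/{n}.png').mean(2)[:,322:332].mean(1);print(n,g[246:350:2].round(0).astype(int).tolist())
```

```text
80 [[327.0, 285.6], [327.1, 262.8], [326.9, 307.5]]
85 [[326.9, 301.1], [327.0, 278.6], [326.9, 322.7]]
90 [[326.9, 315.8], [327.0, 293.8], [326.8, 336.9]]
95 [[326.8, 329.4], [326.9, 308.1], [326.8, 349.8]]
w5 [103, 103, 103, 102, 53, 6, 9, 10, 8, 10, 9, 6, 11, 7, 8, 9, 8, 7, 7, 10, 17, 24, 20, 22, 20, 26, 25, 24, 22, 22, 22, 21, 21, 19, 19, 18, 19, 15, 18, 18, 19, 17, 23, 174, 230, 229, 230, 230, 231, 233, 234, 231]
w6 [21, 8, 8, 8, 8, 8, 9, 10, 8, 8, 7, 7, 14, 10, 11, 8, 6, 7, 9, 8, 12, 19, 17, 17, 17, 22, 15, 18, 20, 17, 14, 17, 18, 16, 17, 18, 15, 16, 12, 18, 18, 11, 59, 205, 232, 231, 232, 235, 235, 230, 229, 230]
```

The tip disc spans rows 287–331, so the handle is at about 87.7° (1.53 rad). It gained about 1° per mm. I'll push a few mm more to feel the stop.

Emit:
{"name": "apply_moves", "arguments": {"rows": "1 0.1 0 0 1;2 0.2 0 0 1;3 0.3 0 0 1;3 0.3 0 0 1;3 0.3 0 0 1"}}

```text
t: 11.85
tool_pos: [0.6061, -0.0444, 0.1148]
orientation: [-0.003, -0.059, 0.998, -0.0]
ft_force: [-4.5, -1.8, 0.8]
finger_gap: 0.0136
```

Emit:
{"name": "apply_moves", "arguments": {"rows": "1 0.1 0 0 1;1.5 0.2 0 0 1;1.5 0.2 0 0 1;1.5 0.2 0 0 1"}}

```text
t: 12.18
tool_pos: [0.6078, -0.0442, 0.1147]
orientation: [-0.002, -0.059, 0.998, -0.0]
ft_force: [-4.3, -3.7, 0.6]
finger_gap: 0.0126
```

```bash
cat > tip.py <<'E'
from h import *
def tip(n,X=np.array([.9934,.1144,0]),H=np.array([.594,-.0452,.112])):
    P=manip.camera_params('wrist');w=snap('wrist',n)
    for th in(80,85,90,95):
        c=H-.064*X*np.cos(np.radians(th))+[0,0,.064*np.sin(np.radians(th))];o=.0085*X*np.sin(np.radians(th))
        print(th,proj('wrist',[c,c-o,c+o],P)[:,1].round(1).tolist())
    print(manip.state()['ft_force'].round(1),[(i,int(v)) for i,v in zip(range(246,360,2),w[:,322:332].mean((1,2))[246:360:2])])
E
python3 -c "from tip import *;tip('w7')"
```

```text
80 [272.7, 249.3, 295.1]
85 [288.5, 265.4, 310.7]
90 [303.6, 281.0, 325.3]
95 [317.6, 295.7, 338.6]
[-4.7 -3.  -0.4] [(246, 8), (248, 10), (250, 7), (252, 7), (254, 8), (256, 8), (258, 7), (260, 10), (262, 10), (264, 9), (266, 8), (268, 8), (270, 12), (272, 8), (274, 10), (276, 7), (278, 8), (280, 5), (282, 7), (284, 12), (286, 15), (288, 17), (290, 16), (292, 16), (294, 12), (296, 13), (298, 15), (300, 17), (302, 14), (304, 16), (306, 12), (308, 16), (310, 12), (312, 14), (314, 14), (316, 16), (318, 14), (320, 14), (322, 17), (324, 14), (326, 14), (328, 143), (330, 230), (332, 231), (334, 233), (336, 236), (338, 233), (340, 230), (342, 229), (344, 230), (346, 231), (348, 232), (350, 230), (352, 229), (354, 225), (356, 228), (358, 227)]
```

The tip disc now centres on row 306, which is about 91°, so the handle is at its stop. The pads have slid outward on the bar. I'll open, read the free pose, and work out the crank geometry and the onset estimate from the first top view.

Emit:
{"name": "apply_moves", "arguments": {"rows": "0 0 0 0 0.7;0 0 0 0 0.7;0 0 0 0 0.7;0 0 0 0 0.7;0 0 0 0 0.7"}}

```text
t: 12.65
tool_pos: [0.6099, -0.0433, 0.1156]
orientation: [0.0, -0.06, 0.998, 0.0]
ft_force: [-0.2, 1.1, 0.2]
finger_gap: 0.0257
```

```bash
python3 - <<'E'
from h import *
s=manip.state();print(s['t'],s['tool_pos'],s['finger_gap'],s['ft_force'])
C=np.array([.5195,-.0538]);vy=np.array([-.0459,.9989])
for n,p,z in(('fixface',(234.7,267.5),.058),('plateface',(140+375/2.85,150+335/2.85),.055),('block near',(140+349/2.85,150+338/2.85),.042),('block far',(140+289/2.85,150+338/2.85),.042)):
    print(n,((onz('top',p,z)[:2]-C)@vy).round(4))
a0=np.radians(6.56);p0=C+.075*np.array([np.cos(a0),np.sin(a0)]);print('p0',p0)
print('to centre, mm',(p0-s['tool_pos'][:2])*1e3)
for k in range(4,68,4):
    a=a0-np.radians(k);d=(C+.075*np.array([np.cos(a),np.sin(a)])-p0)*1e3;print('%.1f %.1f 0 %d 0.77;'%(d[0],d[1],-k),end='')
E
python3 -c "from tip import *;tip('w8')"
```

```text
12.65 [ 0.60993833 -0.04327449  0.11560501] 0.025669272012485814 [-0.18717774  1.14246848  0.22253298]
fixface 0.1425
plateface 0.081
block near 0.097
block far 0.1327
p0 [ 0.59400896 -0.04523173]
to centre, mm [-15.92937735  -1.95723746]
0.4 -5.2 0 -4 0.77;0.5 -10.5 0 -8 0.77;0.2 -15.7 0 -12 0.77;-0.5 -20.9 0 -16 0.77;-1.6 -26.0 0 -20 0.77;-3.0 -31.0 0 -24 0.77;-4.7 -36.0 0 -28 0.77;-6.8 -40.8 0 -32 0.77;-9.2 -45.4 0 -36 0.77;-11.9 -49.9 0 -40 0.77;-15.0 -54.2 0 -44 0.77;-18.3 -58.2 0 -48 0.77;-21.9 -62.0 0 -52 0.77;-25.7 -65.5 0 -56 0.77;-29.8 -68.8 0 -60 0.77;-34.1 -71.8 0 -64 0.77;80 [266.7, 243.3, 289.2]
85 [282.5, 259.4, 304.8]
90 [297.6, 274.9, 319.3]
95 [311.6, 289.7, 332.6]
[-0.1  0.3  0.1] [(246, 10), (248, 8), (250, 8), (252, 10), (254, 9), (256, 9), (258, 9), (260, 5), (262, 11), (264, 9), (266, 8), (268, 9), (270, 6), (272, 8), (274, 11), (276, 9), (278, 11), (280, 16), (282, 15), (284, 15), (286, 20), (288, 19), (290, 19), (292, 18), (294, 17), (296, 18), (298, 16), (300, 16), (302, 15), (304, 13), (306, 12), (308, 14), (310, 10), (312, 11), (314, 13), (316, 14), (318, 13), (320, 16), (322, 147), (324, 229), (326, 231), (328, 230), (330, 232), (332, 235), (334, 233), (336, 230), (338, 229), (340, 229), (342, 230), (344, 232), (346, 230), (348, 229), (350, 225), (352, 228), (354, 228), (356, 227), (358, 228)]
```

After release the handle still stands at 90.8° by the tip disc. The plate face is at 81 mm, matching the crank at 1.50. The fixed jaw face is at 142.5 mm, so squeezing should begin near crank 3.32, about 104° onward. I'll recentre on the bar with a loose gap and crank by pushing.

Emit:
{"name": "apply_moves", "arguments": {"rows": "-8 -1 0 0 0.7;-16 -2 0 0 0.7;-16 -2 -5 0 0.7;-16 -2 -10 0 0.7;-16 -2 -10 0 0.77;-16 -2 -10 0 0.77"}}

```text
t: 13.2
tool_pos: [0.5931, -0.0455, 0.1045]
orientation: [-0.001, -0.06, 0.998, 0.0]
ft_force: [-0.6, 0.1, 0.4]
finger_gap: 0.0197
```

Emit:
{"name": "apply_moves", "arguments": {"rows": "0.4 -5.2 0 -4 0.77;0.5 -10.5 0 -8 0.77;0.2 -15.7 0 -12 0.77;-0.5 -20.9 0 -16 0.77;-1.6 -26 0 -20 0.77;-1.6 -26 0 -20 0.77;-1.6 -26 0 -20 0.77"}}

```text
t: 13.78
tool_pos: [0.5921, -0.0701, 0.105]
orientation: [-0.0, 0.114, 0.994, 0.001]
ft_force: [0.4, 4.8, -0.3]
finger_gap: 0.0198
```

Emit:
{"name": "apply_moves", "arguments": {"rows": "-1.4 -5 0 -4 0.77;-3.1 -10 0 -8 0.77;-5.2 -14.8 0 -12 0.77;-7.6 -19.4 0 -16 0.77;-10.3 -23.9 0 -20 0.77;-13.4 -28.2 0 -24 0.77;-16.7 -32.2 0 -28 0.77;-20.3 -36 0 -32 0.77;-24.1 -39.5 0 -36 0.77;-28.2 -42.8 0 -40 0.77;-32.5 -45.8 0 -44 0.77;-32.5 -45.8 0 -44 0.77;-32.5 -45.8 0 -44 0.77"}}

```text
t: 14.87
tool_pos: [0.5599, -0.1168, 0.1052]
orientation: [0.0, 0.478, 0.879, 0.001]
ft_force: [1.8, 3.8, -1.2]
finger_gap: 0.0195
```

Run:
```python
from h import *
s=manip.state();Q=s['orientation'];print(s['t'],s['tool_pos'],s['finger_gap'],s['ft_force'],np.degrees(2*np.arctan2(Q[2],Q[1])))
C=np.array([.5195,-.0538]);d=s['tool_pos'][:2]-C;a=np.arctan2(d[1],d[0]);print('r',np.linalg.norm(d),'ang',np.degrees(a),'crank~',np.radians(92.65)-a, 'Ftan',s['ft_force'][:2]@[-np.sin(a),np.cos(a)],'Frad',s['ft_force'][:2]@[np.cos(a),np.sin(a)])
X=np.array([np.cos(a),np.sin(a),0])
from tip import tip
tip('w9',X,np.r_[C+.075*X[:2],.112])
a0=np.radians(6.56-64);p0=C+.075*np.array([np.cos(a0),np.sin(a0)])
for k in range(4,60,4):
    a=a0-np.radians(k);d=(C+.075*np.array([np.cos(a),np.sin(a)])-p0)*1e3;print('%.1f %.1f 0 %d 0.77;'%(d[0],d[1],-k),end='')
w=cv2.imread('pics/w9.png')[80:480,40:640];cv2.imwrite('pics/c9.png',w)
```

```text
14.8667 [ 0.55986606 -0.11675265  0.10515319] 0.01954023319585643 [ 1.81233154  3.82836294 -1.15285329] 122.93998412474004
r 0.07478272474004038 ang -57.33147717647645 crank~ 2.6176705937342426 Ftan 3.592100014757721 Frad -2.244487884508524
80 [326.4, 303.4, 348.4]
85 [342.3, 319.6, 364.0]
90 [357.1, 335.0, 378.2]
95 [370.6, 349.3, 390.9]
[ 1.7  3.2 -1.8] [(246, 106), (248, 105), (250, 104), (252, 105), (254, 105), (256, 104), (258, 105), (260, 104), (262, 104), (264, 104), (266, 104), (268, 95), (270, 48), (272, 23), (274, 9), (276, 7), (278, 7), (280, 8), (282, 7), (284, 9), (286, 8), (288, 9), (290, 8), (292, 8), (294, 9), (296, 9), (298, 10), (300, 7), (302, 9), (304, 8), (306, 7), (308, 6), (310, 8), (312, 9), (314, 10), (316, 11), (318, 7), (320, 8), (322, 5), (324, 9), (326, 10), (328, 11), (330, 7), (332, 9), (334, 8), (336, 9), (338, 14), (340, 18), (342, 17), (344, 15), (346, 16), (348, 17), (350, 15), (352, 15), (354, 16), (356, 15), (358, 15)]
-4.5 -2.7 0 -4 0.77;-9.2 -5.0 0 -8 0.77;-14.0 -7.0 0 -12 0.77;-19.0 -8.7 0 -16 0.77;-24.1 -10.0 0 -20 0.77;-29.2 -11.0 0 -24 0.77;-34.4 -11.6 0 -28 0.77;-39.6 -11.8 0 -32 0.77;-44.9 -11.7 0 -36 0.77;-50.1 -11.2 0 -40 0.77;-55.2 -10.3 0 -44 0.77;-60.3 -9.1 0 -48 0.77;-65.3 -7.5 0 -52 0.77;-70.2 -5.6 0 -56 0.77;
```

View pics/c9.png

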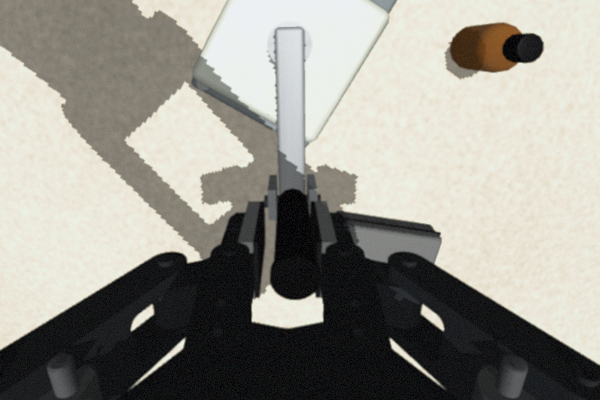

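The handle is still upright (disc centre row about 356, prediction for 90° 357), it sits between the pads, and the crank is at about 2.6. I'll crank a further 32°, short of the expected onset.

Emit:
{"name": "apply_moves", "arguments": {"rows": "-4.5 -2.7 0 -4 0.77;-9.2 -5 0 -8 0.77;-14 -7 0 -12 0.77;-19 -8.7 0 -16 0.77;-24.1 -10 0 -20 0.77;-29.2 -11 0 -24 0.77;-34.4 -11.6 0 -28 0.77;-37 -11.7 0 -30 0.77;-39.6 -11.8 0 -32 0.77;-39.6 -11.8 0 -32 0.77"}}

```text
t: 15.75
tool_pos: [0.5212, -0.1292, 0.1056]
orientation: [0.001, 0.702, 0.712, 0.001]
ft_force: [3.7, 2.0, -1.4]
finger_gap: 0.0194
```

```bash
cat > st.py <<'E'
from h import *
s=manip.state();Q=s['orientation']
C=np.array([.5195,-.0538]);d=s['tool_pos'][:2]-C;a=np.arctan2(d[1],d[0])
print('t',s['t'],s['tool_pos'].round(4),'gap',s['finger_gap'].round(4),'yaw-180',np.degrees(2*np.arctan2(Q[2],Q[1]))-180,'r',np.linalg.norm(d).round(4),'ang',np.degrees(a).round(2),'crank~',(np.radians(92.65)-a).round(3))
F=s['ft_force'][:2];print('Ftan',F@[-np.sin(a),np.cos(a)],'Frad',F@[np.cos(a),np.sin(a)])
E
python3 st.py
python3 - <<'E'
from h import *
C=np.array([.5195,-.0538]);a0=np.radians(6.56-96);p0=C+.075*np.array([np.cos(a0),np.sin(a0)])
for k in range(2,32,2):
    a=a0-np.radians(k);d=(C+.075*np.array([np.cos(a),np.sin(a)])-p0)*1e3;print('%.1f %.1f 0 %d 0.77;'%(d[0],d[1],-k),end='')
E
```

```text
-2.6 0.0 0 -2 0.77;-5.2 0.1 0 -4 0.77;-7.8 0.3 0 -6 0.77;-10.4 0.6 0 -8 0.77;-13.0 1.0 0 -10 0.77;-15.6 1.5 0 -12 0.77;-18.2 2.1 0 -14 0.77;-20.7 2.7 0 -16 0.77;-23.2 3.4 0 -18 0.77;-25.7 4.3 0 -20 0.77;-28.1 5.2 0 -22 0.77;-30.6 6.2 0 -24 0.77;-33.0 7.3 0 -26 0.77;-35.3 8.4 0 -28 0.77;-37.6 9.7 0 -30 0.77;Traceback (most recent call last):
  File "st.py", line 4, in <module>
    print('t',s['t'],s['tool_pos'].round(4),'gap',s['finger_gap'].round(4),'yaw-180',np.degrees(2*np.arctan2(Q[2],Q[1]))-180,'r',np.linalg.norm(d).round(4),'ang',np.degrees(a).round(2),'crank~',(np.radians(92.65)-a).round(3))
                                                  ^^^^^^^^^^^^^^^^^^^^^
AttributeError: 'float' object has no attribute 'round'
```

Emit:
{"name": "apply_moves", "arguments": {"rows": "-2.6 0 0 -2 0.77;-5.2 0.1 0 -4 0.77"}}

```text
t: 15.92
tool_pos: [0.5166, -0.1291, 0.1057]
orientation: [0.002, 0.726, 0.687, 0.001]
ft_force: [6.5, 2.5, -2.8]
finger_gap: 0.0198
```

Emit:
{"name": "apply_moves", "arguments": {"rows": "-2.6 0.2 0 -2 0.77;-5.2 0.5 0 -4 0.77"}}

```text
t: 16.08
tool_pos: [0.5115, -0.1287, 0.1057]
orientation: [0.002, 0.75, 0.661, 0.001]
ft_force: [6.4, 2.2, -3.5]
finger_gap: 0.0194
```

Emit:
{"name": "apply_moves", "arguments": {"rows": "-2.6 0.4 0 -2 0.77;-5.2 0.9 0 -4 0.77"}}

```text
t: 16.25
tool_pos: [0.5064, -0.1281, 0.1059]
orientation: [0.002, 0.773, 0.635, 0.001]
ft_force: [6.0, 2.3, -3.2]
finger_gap: 0.0194
```

Emit:
{"name": "apply_moves", "arguments": {"rows": "-2.6 0.6 0 -2 0.77;-2.6 0.6 0 -2 0.77"}}

```text
t: 16.42
tool_pos: [0.5036, -0.1276, 0.1059]
orientation: [0.002, 0.783, 0.621, 0.001]
ft_force: [5.0, 1.5, -2.0]
finger_gap: 0.0196
```

```bash
sed -i "s/s\['finger_gap'\].round(4)/s['finger_gap']/" st.py; python3 st.py
```

```text
t 16.4167 [ 0.5036 -0.1276  0.1059] gap 0.01955190914095746 yaw-180 -103.16112430521493 r 0.0755 ang -102.16 crank~ 3.4
Ftan 4.524093563332101 Frad -2.527121638026328
```

Emit:
{"name": "apply_moves", "arguments": {"rows": "-2.5 0.6 0 -2 0.77;-5 1.3 0 -4 0.77"}}

```text
t: 16.58
tool_pos: [0.4995, -0.1265, 0.1059]
orientation: [0.003, 0.805, 0.593, 0.002]
ft_force: [8.6, 2.1, -4.5]
finger_gap: 0.0198
```

```bash
python3 st.py
```

```text
t 16.5833 [ 0.4995 -0.1265  0.1059] gap 0.019767183960806088 yaw-180 -107.18817186740351 r 0.0754 ang -105.38 crank~ 3.456
Ftan 7.69048218733587 Frad -4.337465656067795
```

Emit:
{"name": "apply_moves", "arguments": {"rows": "-2.5 0.9 0 -2 0.77;-4.9 1.8 0 -4 0.77"}}

```text
t: 16.75
tool_pos: [0.495, -0.1249, 0.106]
orientation: [0.003, 0.825, 0.565, 0.002]
ft_force: [10.5, 0.8, -4.5]
finger_gap: 0.0196
```

```bash
python3 st.py
```

```text
t 16.75 [ 0.495  -0.1249  0.106 ] gap 0.019611425939301437 yaw-180 -111.19759650723626 r 0.0752 ang -109.01 crank~ 3.52
Ftan 9.692194519117553 Frad -4.143864677040894
```

Tangential force rose from the even 6.1 N to 7.7 and then 9.7 N over the last two steps. The excess of about 3.6 N means about 18 N on the block. The jaw travel since onset (about 0.13 rad) gives about 15 N, so I stop here. I'll back off to centre the bar, open and rise.

Emit:
{"name": "apply_moves", "arguments": {"rows": "3 -1 0 2 0.77;4.7 -1.6 0 3 0.77;4.7 -1.6 0 3 0.77"}}

```text
t: 17.0
tool_pos: [0.4967, -0.1265, 0.1057]
orientation: [0.001, 0.81, 0.587, -0.001]
ft_force: [-0.0, -0.6, -0.3]
finger_gap: 0.0197
```

```bash
python3 st.py
```

```text
t 17.0 [ 0.4967 -0.1265  0.1057] gap 0.019661477337801395 yaw-180 -108.13833884988816 r 0.0762 ang -107.42 crank~ 3.492
Ftan 0.16787017159685036 Frad 0.537985097798818
```

Emit:
{"name": "apply_moves", "arguments": {"rows": "0 0 0 0 0.6;0 0 0 0 0.6;0 0 0 0 0.6;0 0 0 0 0.6;0 0 20 0 0.6;0 0 50 0 0.6;0 0 90 0 0.6;0 0 120 0 0.6;0 0 120 0 0.6;0 0 120 0 0.6"}}

```text
t: 17.83
tool_pos: [0.4978, -0.1261, 0.2283]
orientation: [0.003, 0.81, 0.587, 0.002]
ft_force: [-0.6, -0.4, -1.0]
finger_gap: 0.034
```

```bash
python3 st.py
python3 - <<'E'
from h import *
snap('top','t10');P=manip.camera_params('wrist');snap('wrist','w10')
C=np.array([.5195,-.0538])
for d in(-106,-108,-110):
    a=np.radians(d);X=np.array([np.cos(a),np.sin(a),0]);H=np.r_[C+.075*X[:2],.112]
    print(d,[(th,proj('wrist',[H-.064*X*np.cos(np.radians(th))+[0,0,.064*np.sin(np.radians(th))]],P).round(1).tolist()) for th in(80,85,90)],proj('wrist',H,P).round(1).tolist(),proj('top',[H,H+[0,0,.064]]).round(1).tolist())
t=cv2.convertScaleAbs(cv2.imread('pics/t10.png')[170:360,190:400],alpha=1.5,beta=20)
w=cv2.imread('pics/w10.png')
o=np.zeros((362,800,3),np.uint8);o[:,:400]=cv2.resize(t,(400,362),interpolation=cv2.INTER_CUBIC);o[:300,400:]=cv2.resize(w,(400,300),interpolation=cv2.INTER_AREA);cv2.imwrite('pics/c10.png',o)
E
```

```text
t 17.8333 [ 0.4978 -0.1261  0.2283] gap 0.03395641954466174 yaw-180 -108.17284419565853 r 0.0755 ang -106.73 crank~ 3.48
Ftan -0.4834915190505723 Frad 0.5826540587650977
-106 [(80, [[330.0, 226.5]]), (85, [[330.3, 235.0]]), (90, [[330.6, 243.3]])] [[329.7, 219.2]] [[366.2, 273.5], [370.8, 268.0]]
-108 [(80, [[326.5, 226.6]]), (85, [[326.6, 235.1]]), (90, [[326.6, 243.4]])] [[326.5, 219.3]] [[365.8, 275.0], [370.3, 269.7]]
-110 [(80, [[323.1, 226.5]]), (85, [[322.8, 235.1]]), (90, [[322.6, 243.3]])] [[323.4, 219.3]] [[365.2, 276.6], [369.7, 271.4]]
```

View pics/c10.png

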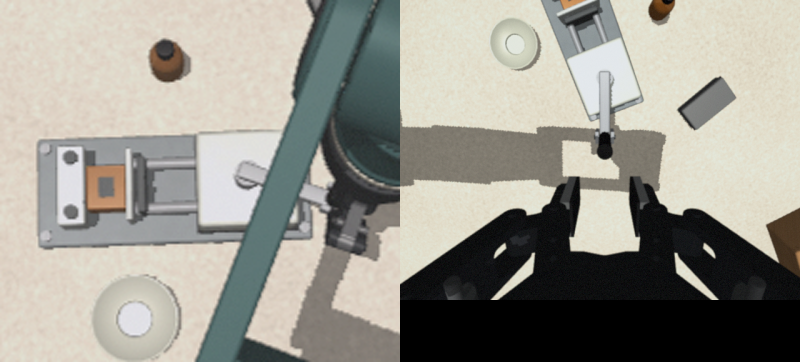

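The block sits flat between the plate and the fixed jaw. The wrist view puts the handle tip at about (326,243), matching upright at an arm angle of −108° (crank about 3.50). The arm is clear and the bystanders are in place, so I hand in.

```bash
python3 -c "
from h import *
print(manip.job_done(), manip.state()['t'])"
```

```text
the job is handed in; nothing more can be done
the job is handed in; nothing more can be done
```

The handle is upright, the jaw holds the block at an estimated 15–20 N, and the arm is clear. I handed the job in at about 18 s of the 72 s. No verdict was reported.

**What happened**
- My first grip closed just above the bar. The finger pads sit about 25 mm higher than the reported tool position suggested, so I lowered the grip.
- The bar then slipped out at about 66°. I gripped it again deeper and swung it to its stop.
- I cranked by pushing with loosely set fingers from about 1.50 to 3.50 rad, then backed off, opened and rose.

**Last checks**
- **Handle:** about 90.8° by the tip in the wrist camera after unfolding, and about 90° after the final release. The stop showed no clear jump in force, so "at the stop" rests on the camera.
- **Grip force, not measured directly:** the push rose from about 6 N to 9.7 N, which means about 18 N on the block. Jaw travel gave 15–20 N, allowing for the camera's 2 mm error. Both lie within 8–30 N.
- **Scene:** in the last pictures the block touches both jaws, and the dropper, dish and slide box look unmoved.

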